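# Sort the white ceramic blanks into crate, dish and tray

### The job

Sort the five white ceramic blanks for the lacquer shop: stand the tall bud vase in the larger bay of the oblong crate and the short bud vase in its smaller bay, put both pomegranate ornaments in the round dish, and the cup in the middle of the square tray. Everything must end standing upright on the floor of its place, let go and at rest. Do not knock any piece over, and leave the big display vase and the brass watering can where they are.

Things in the scene. Friction and masses are not known exactly. Their poses are not given: they have to be found in the camera images.
- vase_tall: Loose. The taller of two small white ceramic bud vases, solid, 95 mm tall, round: foot 28 mm wide, belly 48 mm wide at 25 mm height, waist 26 mm at 56 mm, a straight shoulder 34 mm wide from 70 to 84 mm height (the place to grip), lip 31 mm. 0.10 to 0.20 kg. Stands upright on the bench at the start. Origin: centre of its underside, z up.
- vase_short: Loose. The shorter of the two white bud vases, solid, 78 mm tall, round: foot 24 mm wide, belly 34 mm wide at 20 mm height, waist 21 mm at 44 mm, a straight shoulder 29 mm wide from 54 to 67 mm height (the place to grip), lip 27 mm. 0.06 to 0.13 kg. Stands upright at the start. Origin: centre of its underside, z up.
- pomegranate_a: Loose. White ceramic pomegranate ornament: a ball 42 mm wide (straight-sided from 13 to 27 mm height) on a flat foot 22 mm wide, with a small crown 18 mm wide on top, 51 mm tall in all. 0.05 to 0.10 kg. Stands on its foot at the start. Origin: centre of its underside, z up.
- pomegranate_b: Loose. A second pomegranate ornament, the same as pomegranate_a. Origin: centre of its underside, z up.
- cup: Loose. Plain white open cup without a handle, 50 mm tall, 42 mm wide at the foot, 50 mm wide outside from 20 mm height up to the rim, wall 4 mm. 0.07 to 0.14 kg. Stands mouth up at the start. Origin: centre of its underside, z up.
- crate: Fixed. Oblong dark wooden crate, 160 (its x) by 84 mm (its y), 35 mm high, open above; walls and floor 5 mm (inner floor at z = 5 mm). A cross wall of full height parts it: the larger bay, 82 x 74 mm inside, is centred at x = -34 mm, y = 0; the smaller, 63 x 74 mm, at x = +43.5 mm, y = 0. May face any way. Origin: centre of the whole crate's underside, z up.
- dish: Fixed. Round flat dark wooden dish, 162 mm across the rim, 14 mm high, inner floor about 146 mm across at z = 5 mm. Origin: centre of its underside, z up.
- tray: Fixed. Square dark wooden tray, 120 by 120 mm, 14 mm high, walls and floor 5 mm (inner floor at z = 5 mm), sides along its x and y. Origin: centre of its underside, z up.
- display_vase: Bystander, loose: a finished green, gold and black lacquer vase, 200 mm tall, 84 mm wide, standing to the robot's right. To be left alone. Origin: centre of its underside, z up.
- watering_can: Bystander, loose: a small brass watering can, body 90 mm wide and 75 mm high, spout to its +y and brown handle to its -y (about 185 mm over both, 95 mm high), standing on the far side of the bench. To be left alone. Origin: centre of its underside, z up.

How it is judged (in metres and radians):
At the end, for the whole second after the job is handed in: Tall vase in the larger bay, short vase in the smaller; both pomegranates within 60 mm of the dish's centre; cup within 40 mm of the tray's centre along each side; undersides 1 to 10 mm above the place's underside, all upright within 0.12 rad, slower than 20 mm/s and 0.2 rad/s (x of vase_tall in the frame of crate between -0.075 and 0.007 m and y of vase_tall in the frame of crate between -0.037 and 0.037 m and x of vase_short in the frame of crate between 0.012 and 0.075 m and y of vase_short in the frame of crate between -0.037 and 0.037 m and horizontal distance between each of pomegranate_a, pomegranate_b and dish below 0.06 m and x of cup in the frame of tray between -0.04 and 0.04 m and y of cup in the frame of tray between -0.04 and 0.04 m and z of vase_tall in the frame of crate between 0.001 and 0.01 m and angle between each of vase_tall, vase_short, pomegranate_a, pomegranate_b, cup's own z axis and vertical below 0.12 rad and linear speed of each of vase_tall, vase_short, pomegranate_a, pomegranate_b, cup below 0.02 m/s and angular speed of each of vase_tall, vase_short, pomegranate_a, pomegranate_b, cup below 0.2 rad/s and z of vase_short in the frame of crate between 0.001 and 0.01 m and z of pomegranate_a in the frame of dish between 0.001 and 0.01 m and z of pomegranate_b in the frame of dish between 0.001 and 0.01 m and z of cup in the frame of tray between 0.001 and 0.01 m); the robot touches nothing.
It fails at once if one of the five pieces is knocked over (angle between any of vase_tall, vase_short, pomegranate_a, pomegranate_b, cup's own z axis and vertical above 0.8 rad).
It fails at once if the display vase or the watering can is disturbed (moved over 20 mm or tipped) (distance of any of display_vase, watering_can from where it was at the start of the episode above 0.02 m or angle between any of display_vase, watering_can's own z axis and vertical above 0.25 rad).
It also fails if it takes over 125 s, if anything falls off the work surface, if the arm or the gripper's body presses on something with over 40 N, if the wrist force passes 120 N, or if a joint passes its speed limit or range.

### The arm

A 6-joint arm with a two-finger parallel gripper is mounted at the origin on the work surface. World frame = base frame: x ahead of the robot, y to its left, z up, the work surface at z = 0. Lengths are in m, angles in degrees, forces in N, time in s.
With the tool pointing down it reaches from about 0.4 to 0.825 m from the base axis. Payload 7 kg.
Tool frame: the origin (TCP) lies between the finger pads; the fingertips stand 22 mm ahead of it and the grasp point (between the pads) lies 3 mm ahead of it; z points along the fingers, y is the line along which they close (so a half turn about z gives the same grasp; the last joint's range is limited). The gripper opens to 88 mm and grips with 3 to 60 N. Pads are 19 mm wide; open, the fingers measure 130 mm over their backs; the gripper's body (78 mm by 193 mm) begins 47 mm behind the grasp point.
Start: joints at [-47.894, 20.546, 0.682, 0, -70.136, -16.507], TCP at [0.292, -0.609, 0.249] pointing down, gripper open.
Joint ranges: [-176.03, 176.03], [-82.01, 121.73], [-58.28, 71.71], [-173.87, 95.51], [-174.79, -0.11], [-173.66, 173.66]. Speed limits (degrees/s): [136.94, 136.94, 172.46, 180, 180, 180].

### API

Orientations are given as [roll, pitch, yaw] about the fixed x, y, z axes, in that order (R = Rz(yaw) Ry(pitch) Rx(roll)).
In Python, from plant import ctrl gives the robot as it stands.
- The arm moves only by the tool apply_moves, never from a script. Its argument "targets" is a list of rows, each an object with "travel": the shift along the tool's x, y, z in mm, a list of three; "roll": the turn about the tool's z in degrees; "jaw": the finger opening in mm, from 0 to 87.6. In form: [{"travel": [tx, ty, tz], "roll": roll, "jaw": jaw}, ...]. A call has 1 to 10 rows; each row shifts and turns the commanded pose from where the row before left it, along the tool's axes as they then stand; what a row does not reach is not made up. A row lasts 1/10 s, in which the tool goes at most 50 mm and 8.59 degrees, less where a joint would pass 70% of its speed; a pose out of reach is approached as far as the arm can. A call with a gripper value outside its range is refused whole. The fingers move at their own pace and stop on an object; the grip force is fixed at half the most. Time passes only in rows, so rows that do not move let the fingers close. It gives the time, the measured TCP pose, the force, the opening and the grip force at its end, in the units of the state.
- ctrl.get_obs(): the state, without advancing time (a new reading comes with each control period).
- ctrl.snapshot(name): name is "scene" or "top" or "wrist"; returns the picture (384x512x3 uint8, red, green, blue); there is no depth.
- ctrl.calibration(name): a dict with "K" (3x3 intrinsics, pixels), "extrinsics" (4x4, takes a point from camera to world coordinates); the wrist camera has in their place "hand_eye" (4x4, takes a point from camera to tool coordinates, whose origin is the TCP and whose axes are the flange's). Camera axes: x right, y down, z forward; pixel columns grow to the right and rows downward; lengths in m; the calibration is good to about 2 mm. A picture is of the moment at which its call begins: read the wrist's pose just before it. calibration takes no time and is no camera call.
- ctrl.close_job(): hands the job in; it is judged then, once.
The state is a dict: "clock": time; "joint_pos": joint angles; "qvel": joint speeds; "tau": joint torques, N m; "tool_pos": TCP position; "orientation": TCP orientation; "force": force on the tool from outside, world axes, zero at the start; "moment": the same for the moment, N m; "opening": finger opening in m; "gripper_force": force on a finger pad.
Only numpy, scipy, OpenCV 4.12 (cv2) and the standard library are available. Lean on these libraries where they do the work, as an engineer would, in place of code of your own. Each camera call takes 0.05 s, during which the arm holds its last target. There are 200 camera calls.

## Working session

There is one attempt and no reset: what is moved stays moved. The work goes in short steps, Python scripts to look and compute and a tool call to move; the robot and the scene stay as the last step left them, time stands still between calls to the robot, and variables do not carry over. Pictures are saved under pics/ and viewed, at most 14 in all, crops included, and the job is handed in when it is done.

Besides the shell and the picture viewer there is one more tool, called after "Emit:" by a JSON object that holds its "method" and its "body". apply_moves: Moves the arm, as the interface text tells. Its arguments: {"type":"object","properties":{"targets":{"type":"array","items":{"type":"object","properties":{"travel":{"type":"array","items":{"type":"number"}},"roll":{"type":"number"},"jaw":{"type":"number"}}}}},"required":["targets"]}

```bash
mkdir -p pics; ls
python3 - <<'E'
from plant import ctrl
import cv2,numpy as np
np.set_printoptions(precision=4,suppress=True)
o=ctrl.get_obs();print(o)
for n in("scene","top"):
    cv2.imwrite(f"pics/{n}0.png",ctrl.snapshot(n)[:,:,::-1]);print(n,ctrl.calibration(n))
print(ctrl.calibration("wrist"))
E
```

```text
pics
{'clock': 0.0, 'joint_pos': array([-47.8954,  20.5908,   0.6329,  -0.0204, -70.1367, -16.5088]), 'qvel': array([ 0.023 , -0.0035, -0.0617,  0.0002,  0.0368, -0.1033]), 'tau': array([  0.0001, -58.2717,  29.3067,   6.9972,   0.0071,  -0.0003]), 'tool_pos': array([ 0.2914, -0.6083,  0.2476]), 'orientation': array([ 179.9039,   -0.0085, -154.4112]), 'force': array([ 0.2206,  0.5217, -0.1096]), 'moment': array([0.0067, 0.0253, 0.0104]), 'gripper_force': 0.0, 'opening': 0.08759638026105922}
scene {'K': array([[464.8338,   0.    , 260.5723],
       [  0.    , 464.8338, 194.8092],
       [  0.    ,   0.    ,   1.    ]]), 'extrinsics': array([[ 0.2142,  0.5476, -0.8089,  1.7   ],
       [ 0.9766, -0.138 ,  0.1652, -0.3511],
       [-0.0211, -0.8253, -0.5643,  0.8233],
       [ 0.    ,  0.    ,  0.    ,  1.    ]])}
top {'K': array([[489.1318,   0.    , 257.0017],
       [  0.    , 489.1318, 192.5796],
       [  0.    ,   0.    ,   1.    ]]), 'extrinsics': array([[-0.0178, -0.9975,  0.0678,  0.4932],
       [-0.9996,  0.0163, -0.0225, -0.1003],
       [ 0.0213, -0.0681, -0.9974,  1.4361],
       [ 0.    ,  0.    ,  0.    ,  1.    ]])}
{'K': array([[318.1825,   0.    , 249.9673],
       [  0.    , 318.1825, 194.0278],
       [  0.    ,   0.    ,   1.    ]]), 'hand_eye': array([[-0.0001, -0.9574, -0.2889,  0.0774],
       [ 1.    , -0.0002,  0.0002,  0.0002],
       [-0.0002, -0.2889,  0.9574, -0.1361],
       [ 0.    ,  0.    ,  0.    ,  1.    ]])}
```

View pics/top0.png

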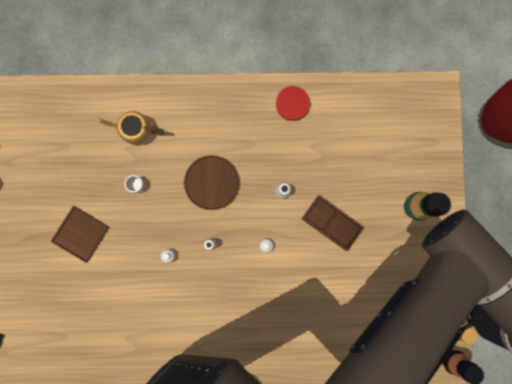

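View pics/scene0.png

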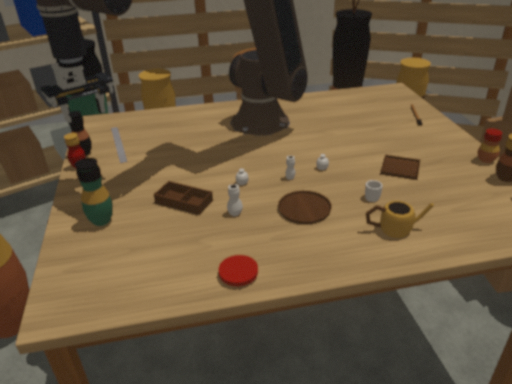

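The top view shows the cup at (134,184), dish (212,183), pomegranates (168,256) and (266,245), short vase (209,243), tall vase (284,190), crate (333,222) and tray (80,234). The can is at (132,126) and the display vase at about (425,205). The scene view agrees. Next I segment these and cast rays.

```bash
cat > h.py <<'E'
from plant import ctrl
import cv2,numpy as np
from scipy.spatial.transform import Rotation as R
np.set_printoptions(precision=4,suppress=True)
def pose(o):
    T=np.eye(4);T[:3,:3]=R.from_euler('xyz',o['orientation'],degrees=True).as_matrix();T[:3,3]=o['tool_pos'];return T
def cam(n,T=None):
    c=ctrl.calibration(n);return c['K'],(c['extrinsics'] if T is None else T@c['hand_eye'])
def ray(K,E,uv,z):
    uv=np.atleast_2d(np.asarray(uv,float));d=np.c_[(uv-K[[0,1],[2,2]])/K[0,0],np.ones(len(uv))]@E[:3,:3].T
    return (E[:3,3]+d*((z-E[2,3])/d[:,2:]))[:,:2]
def blobs(m,amin,amax=1e9):
    cs,_=cv2.findContours(m.astype(np.uint8),cv2.RETR_EXTERNAL,cv2.CHAIN_APPROX_NONE)
    return [c[:,0] for c in cs if amin<cv2.contourArea(c)<amax]
E
python3 - <<'E'
from h import *
im=cv2.imread('pics/top0.png');hsv=cv2.cvtColor(im,cv2.COLOR_BGR2HSV);K,E=cam('top')
w=(hsv[...,1]<60)&(hsv[...,2]>110);w[:150]=0;w[270:]=0;w[:,320:]=0
for c in blobs(w,30,900):
    x,y,ww,hh=cv2.boundingRect(c);m=c.mean(0)
    print('white',m,ww,hh,[ray(K,E,m,z)[0] for z in(.025,.045)])
d=(hsv[...,2]<115)
d[:140]=0;d[270:]=0;d[:,380:]=0;d[:,:30]=0
d=cv2.morphologyEx(d.astype(np.uint8),cv2.MORPH_OPEN,np.ones((3,3)))
for c in blobs(d,600,6000):
    z=.035 if c[:,0].mean()>300 else .014
    p=ray(K,E,c,z);r=cv2.minAreaRect((p*1000).astype(np.float32))
    print('dark',c.mean(0),cv2.contourArea(c),r,cv2.boxPoints(r).round().tolist())
E
```

```text
white [167.5   255.575] 16 14 [array([0.413 , 0.1267]), array([0.4141, 0.1235])]
white [265.8205 245.2051] 15 14 [array([ 0.4372, -0.1547]), array([ 0.438, -0.154])]
white [209.2903 244.0968] 12 11 [array([0.4434, 0.0073]), array([0.4441, 0.0057])]
white [282.5    190.0455] 16 16 [array([ 0.5953, -0.2061]), array([ 0.5938, -0.2046])]
white [133.7358 183.6981] 20 18 [array([0.6206, 0.2225]), array([0.6188, 0.2179])]
dark [ 79.9493 233.913 ] 1698.0 ((479.2869873046875, 378.33648681640625), (122.375732421875, 120.27430725097656), 57.52169418334961) [[396.0, 359.0], [497.0, 294.0], [563.0, 398.0], [461.0, 462.0]]
dark [332.7426 222.8162] 1564.0 ((498.0636291503906, -347.0549621582031), (160.1777801513672, 85.18638610839844), 53.22116470336914) [[416.0, -386.0], [484.0, -437.0], [580.0, -308.0], [512.0, -257.0]]
dark [211.5592 182.3684] 2240.0 ((623.1640625, -1.8166961669921875), (157.18524169921875, 152.11480712890625), 89.12413787841797) [[546.0, -79.0], [698.0, -82.0], [700.0, 76.0], [548.0, 78.0]]
```

Emit:
{"method": "apply_moves", "body": {"targets": [{"travel": [0, 0, 0], "roll": 8.5, "jaw": 70}, {"travel": [0, 0, 0], "roll": 8.5, "jaw": 70}, {"travel": [0, 0, 0], "roll": 8.6, "jaw": 70}, {"travel": [-25, 38, 0], "roll": 0, "jaw": 70}, {"travel": [-25, 38, 0], "roll": 0, "jaw": 70}, {"travel": [-25, 38, 0], "roll": 0, "jaw": 70}, {"travel": [-25, 38, 0], "roll": 0, "jaw": 70}, {"travel": [-25, 38, 0], "roll": 0, "jaw": 70}, {"travel": [-25, 38, 0], "roll": 0, "jaw": 70}, {"travel": [-25, 38, 0], "roll": 0, "jaw": 70}]}}

```text
clock: 1.1
tool_pos: [0.4671, -0.3409, 0.2484]
orientation: [180.0, -0.0, -180.0]
force: [1.5, -1.2, -0.3]
opening: 0.07
gripper_force: 0.0
```

```bash
cat > look.py <<'E'
import sys
from h import *
def look(n):
    o=ctrl.get_obs();T=pose(o);im=ctrl.snapshot('wrist')[:,:,::-1].copy();cv2.imwrite(f'pics/{n}.png',im)
    print(o['clock'],o['tool_pos'],o['orientation'],o['opening'],o['force']);return im,T
def white(im,T,z,amin=300):
    K,E=cam('wrist',T);hsv=cv2.cvtColor(im,cv2.COLOR_BGR2HSV)
    w=(hsv[...,1]<60)&(hsv[...,2]>110)
    for c in blobs(w,amin):
        r=cv2.minEnclosingCircle(c)
        print('white',cv2.boundingRect(c),cv2.contourArea(c),r,'mean',ray(K,E,c.mean(0),z)[0],'circ',ray(K,E,r[0],z)[0])
if __name__=='__main__':
    im,T=look(sys.argv[1]);white(im,T,float(sys.argv[2]))
E
python3 look.py w1 .09
```

```text
1.1 [ 0.4671 -0.3409  0.2484] [ 179.9883   -0.0178 -179.9956] 0.06995960918310731 [ 1.4804 -1.1871 -0.2505]
white (0, 378, 337, 6) 1319.0 ((168.0, 382.5), 168.0008544921875) mean [ 0.7077 -0.4365] circ [ 0.7099 -0.4368]
white (131, 300, 27, 41) 793.0 ((142.5, 318.7250061035156), 21.97453498840332) mean [ 0.6198 -0.4573] circ [ 0.6211 -0.4581]
white (343, 299, 27, 30) 646.5 ((357.5, 313.1551818847656), 17.62449073791504) mean [ 0.6139 -0.2241] circ [ 0.614  -0.2231]
white (250, 279, 136, 20) 2205.0 ((317.5, 287.5), 67.72380065917969) mean [ 0.5829 -0.2687] circ [ 0.5819 -0.2687]
white (325, 233, 52, 37) 1067.0 ((349.0, 251.5), 29.70279312133789) mean [ 0.5406 -0.2382] circ [ 0.5398 -0.2391]
white (126, 233, 50, 37) 987.0 ((151.0, 251.0), 30.000099182128906) mean [ 0.5405 -0.4408] circ [ 0.5391 -0.4415]
white (393, 123, 44, 37) 1239.5 ((414.9125671386719, 141.2174835205078), 21.985023498535156) mean [ 0.4268 -0.1887] circ [ 0.4276 -0.1884]
```

View pics/w1.png

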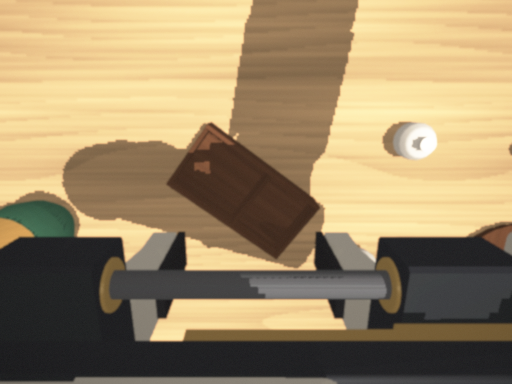

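The crate's cross wall meets its lower edge near (235,222), so the larger bay is at the upper left, towards the robot and -y. I move above the short vase.

Emit:
{"method": "apply_moves", "body": {"targets": [{"travel": [3, 43, 0], "roll": 0, "jaw": 70}, {"travel": [3, 43, 0], "roll": 0, "jaw": 70}, {"travel": [3, 43, 0], "roll": 0, "jaw": 70}, {"travel": [3, 43, 0], "roll": 0, "jaw": 70}, {"travel": [3, 43, 0], "roll": 0, "jaw": 70}, {"travel": [3, 43, 0], "roll": 0, "jaw": 70}, {"travel": [3, 43, 0], "roll": 0, "jaw": 70}, {"travel": [3, 43, 0], "roll": 0, "jaw": 70}, {"travel": [0, 0, 0], "roll": 0, "jaw": 70}]}}

```text
clock: 2.05
tool_pos: [0.4423, 0.0051, 0.2487]
orientation: [180.0, 0.0, -179.7]
force: [1.0, -0.5, 0.2]
opening: 0.0697
gripper_force: 0.0
```

```bash
python3 look.py w2 .04
```

```text
2.05 [0.4423 0.0051 0.2487] [ 179.9508    0.0363 -179.7157] 0.06971338978578343 [ 1.0475 -0.5278  0.1506]
white (0, 378, 336, 6) 1261.0 ((167.5, 382.5), 167.5008544921875) mean [ 0.7383 -0.1061] circ [ 0.7408 -0.1064]
white (343, 300, 27, 29) 626.0 ((357.5, 313.6071472167969), 17.815946578979492) mean [0.6276 0.1429] circ [0.6279 0.1441]
white (131, 300, 27, 40) 789.5 ((142.5, 318.3461608886719), 21.652620315551758) mean [ 0.635  -0.1302] circ [ 0.6361 -0.1311]
white (325, 233, 50, 37) 980.5 ((349.0, 251.5), 29.70279312133789) mean [0.5415 0.1244] circ [0.5403 0.1249]
white (126, 233, 51, 37) 984.5 ((151.5, 252.0), 29.82039451599121) mean [ 0.5425 -0.1115] circ [ 0.5419 -0.1116]
white (237, 154, 28, 39) 820.0 ((250.5, 172.94737243652344), 19.111690521240234) mean [0.4441 0.0065] circ [0.4444 0.0064]
white (92, 143, 41, 37) 1126.5 ((112.0, 161.0), 20.396177291870117) mean [ 0.432  -0.1458] circ [ 0.4317 -0.1456]
white (338, 123, 41, 37) 1142.0 ((358.0477600097656, 139.6210174560547), 20.427221298217773) mean [0.4081 0.1226] circ [0.4072 0.122 ]
```

View pics/w2.png

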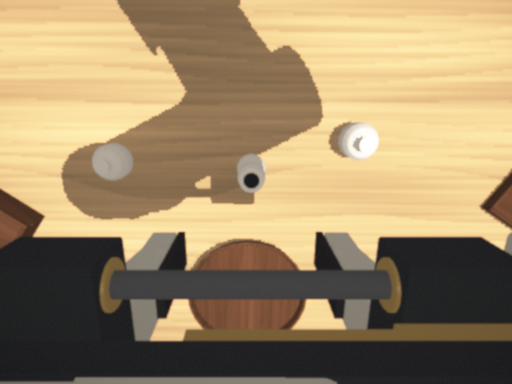

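The short vase's lip hole is at (251,181), pomegranate a at (112,161) and b at (358,140). The short vase is 1–2 mm from the TCP axis, so I descend and grip.

Emit:
{"method": "apply_moves", "body": {"targets": [{"travel": [-1, 1, 30], "roll": 0, "jaw": 70}, {"travel": [0, 0, 45], "roll": 0, "jaw": 70}, {"travel": [0, 0, 45], "roll": 0, "jaw": 70}, {"travel": [0, 0, 40], "roll": 0, "jaw": 70}, {"travel": [0, 0, 26], "roll": 0, "jaw": 70}, {"travel": [0, 0, 0], "roll": 0, "jaw": 50}, {"travel": [0, 0, 0], "roll": 0, "jaw": 40}, {"travel": [0, 0, 0], "roll": 0, "jaw": 34}, {"travel": [0, 0, 0], "roll": 0, "jaw": 29}, {"travel": [0, 0, 0], "roll": 0, "jaw": 20}]}}

```text
clock: 3.1
tool_pos: [0.4443, 0.0026, 0.0637]
orientation: [179.9, 0.1, -180.0]
force: [-0.0, 0.6, 0.1]
opening: 0.0352
gripper_force: 0.4
```

Emit:
{"method": "apply_moves", "body": {"targets": [{"travel": [0, 0, 0], "roll": 0, "jaw": 20}, {"travel": [0, 0, 0], "roll": 0, "jaw": 20}, {"travel": [0, 0, 0], "roll": 0, "jaw": 20}]}}

```text
clock: 3.4
tool_pos: [0.4443, 0.0026, 0.0632]
orientation: [180.0, 0.1, -180.0]
force: [-0.6, -0.1, 5.6]
opening: 0.028
gripper_force: 30.0
```

Emit:
{"method": "apply_moves", "body": {"targets": [{"travel": [0, 0, -35], "roll": 0, "jaw": 20}, {"travel": [0, 0, -50], "roll": 0, "jaw": 20}, {"travel": [0, 0, -50], "roll": 0, "jaw": 20}, {"travel": [-11.4, -45, 0], "roll": 0, "jaw": 20}, {"travel": [-11.4, -45, 0], "roll": 0, "jaw": 20}, {"travel": [-11.4, -45, 0], "roll": 0, "jaw": 20}, {"travel": [-11.4, -45, 0], "roll": 0, "jaw": 20}, {"travel": [-11.4, -45, 0], "roll": 0, "jaw": 20}, {"travel": [-11.4, -45, 0], "roll": 0, "jaw": 20}, {"travel": [-11.4, -45, 0], "roll": 0, "jaw": 20}]}}

```text
clock: 4.4
tool_pos: [0.5232, -0.3145, 0.197]
orientation: [180.0, -0.1, 180.0]
force: [1.3, 1.0, 0.3]
opening: 0.0279
gripper_force: 30.0
```

Emit:
{"method": "apply_moves", "body": {"targets": [{"travel": [0, 0, 0], "roll": 0, "jaw": 20}, {"travel": [0, 0, 0], "roll": 0, "jaw": 20}]}}

```text
clock: 4.6
tool_pos: [0.5226, -0.3136, 0.1962]
orientation: [179.9, -0.1, 179.9]
force: [-0.8, 0.7, -0.5]
opening: 0.0279
gripper_force: 30.0
```

Run:
```python
from look import *
im,T=look('w3');K,E=cam('wrist',T)
hsv=cv2.cvtColor(im,cv2.COLOR_BGR2HSV)
d=np.zeros(im.shape[:2],np.uint8)
print(im[150:260:12,250].tolist())
for n,a in(('small',.0435),('large',-.034)):
    print(n,np.array([.498,-.347])+a*np.array([.599,.801]))
```

```text
4.6 [ 0.5226 -0.3136  0.1962] [179.9474  -0.1316 179.8569] 0.027902105211517803 [-0.8392  0.6536 -0.4729]
[[38, 52, 77], [35, 49, 73], [39, 53, 78], [33, 48, 73], [33, 44, 66], [151, 164, 173], [152, 164, 174], [145, 158, 166], [154, 166, 175], [161, 174, 184]]
small [ 0.5241 -0.3122]
large [ 0.4776 -0.3742]
```

View pics/w3.png

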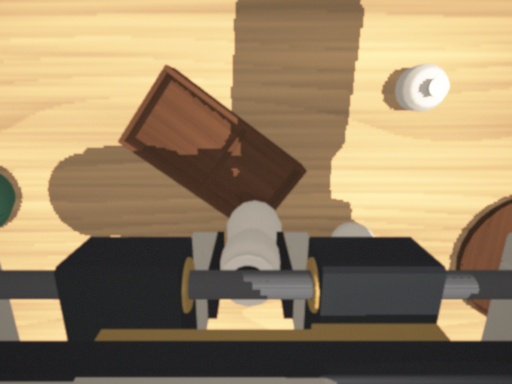

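The held vase is upright and centred at (252,250). The larger bay is confirmed at the upper left of the crate. I lower into the smaller bay.

Emit:
{"method": "apply_moves", "body": {"targets": [{"travel": [-1, 1, 30], "roll": 0, "jaw": 20}, {"travel": [0, 0, 40], "roll": 0, "jaw": 20}, {"travel": [0, 0, 30], "roll": 0, "jaw": 20}, {"travel": [0, 0, 17], "roll": 0, "jaw": 20}, {"travel": [0, 0, 9], "roll": 0, "jaw": 20}, {"travel": [0, 0, 0], "roll": 0, "jaw": 20}, {"travel": [0, 0, 0], "roll": 0, "jaw": 20}]}}

```text
clock: 5.35
tool_pos: [0.5251, -0.3114, 0.0727]
orientation: [-180.0, 0.1, -179.9]
force: [1.0, -0.3, -0.8]
opening: 0.0279
gripper_force: 30.0
```

Emit:
{"method": "apply_moves", "body": {"targets": [{"travel": [0, 0, 2], "roll": 0, "jaw": 20}, {"travel": [0, 0, 1], "roll": 0, "jaw": 20}, {"travel": [0, 0, 0], "roll": 0, "jaw": 20}, {"travel": [0, 0, 0], "roll": 0, "jaw": 20}]}}

```text
clock: 5.75
tool_pos: [0.5245, -0.3118, 0.0689]
orientation: [-180.0, 0.0, -180.0]
force: [0.7, 0.2, -0.7]
opening: 0.0278
gripper_force: 30.0
```

Emit:
{"method": "apply_moves", "body": {"targets": [{"travel": [0, 0, 0], "roll": 0, "jaw": 34}, {"travel": [0, 0, 0], "roll": 0, "jaw": 42}, {"travel": [0, 0, 0], "roll": 0, "jaw": 48}, {"travel": [0, 0, 0], "roll": 0, "jaw": 48}, {"travel": [0, 0, -10], "roll": 0, "jaw": 48}, {"travel": [0, 0, -30], "roll": 0, "jaw": 48}, {"travel": [0, 0, -50], "roll": 0, "jaw": 50}, {"travel": [0, 0, -50], "roll": 0, "jaw": 60}, {"travel": [-15, 15, -40], "roll": 0, "jaw": 70}, {"travel": [-28, 45, 0], "roll": 0, "jaw": 70}]}}

```text
clock: 6.75
tool_pos: [0.5679, -0.257, 0.2571]
orientation: [-179.8, 0.6, 179.8]
force: [0.7, -0.3, -0.3]
opening: 0.0674
gripper_force: 0.0
```

Emit:
{"method": "apply_moves", "body": {"targets": [{"travel": [-27, 46, 0], "roll": 0, "jaw": 70}, {"travel": [0, 0, 0], "roll": 0, "jaw": 70}, {"travel": [0, 0, 0], "roll": 0, "jaw": 70}]}}

```text
clock: 7.05
tool_pos: [0.5915, -0.2099, 0.2492]
orientation: [-180.0, 0.0, -179.9]
force: [-0.6, -1.2, -0.1]
opening: 0.0696
gripper_force: 0.0
```

```bash
python3 look.py w4 .05
```

```text
7.05 [ 0.5915 -0.2099  0.2492] [-179.9959    0.017  -179.8597] 0.06962385870640705 [-0.5771 -1.2424 -0.1196]
white (0, 378, 336, 6) 1351.5 ((167.5, 382.5), 167.5008544921875) mean [ 0.8767 -0.3192] circ [ 0.8793 -0.3192]
white (343, 299, 27, 30) 638.0 ((357.5, 313.5), 17.902612686157227) mean [ 0.7696 -0.0767] circ [ 0.7698 -0.0754]
white (131, 299, 27, 42) 807.0 ((142.128662109375, 318.6693115234375), 22.124109268188477) mean [ 0.7766 -0.3421] circ [ 0.778  -0.3435]
white (325, 233, 50, 37) 993.5 ((349.0, 251.5), 29.70279312133789) mean [ 0.686  -0.0945] circ [ 0.6848 -0.0938]
white (126, 233, 51, 37) 994.5 ((151.0, 251.5), 29.95423126220703) mean [ 0.6865 -0.3238] circ [ 0.6853 -0.3244]
white (235, 150, 40, 51) 1539.0 ((255.0, 175.0), 25.318077087402344) mean [ 0.5929 -0.2041] circ [ 0.5937 -0.2039]
white (130, 91, 47, 33) 1182.0 ((152.77174377441406, 107.0), 23.314298629760742) mean [ 0.5233 -0.3086] circ [ 0.523  -0.3083]
white (284, 0, 43, 42) 1373.5 ((306.0, 19.5), 23.436182022094727) mean [ 0.4421 -0.1584] circ [ 0.4429 -0.1568]
```

View pics/w4.png

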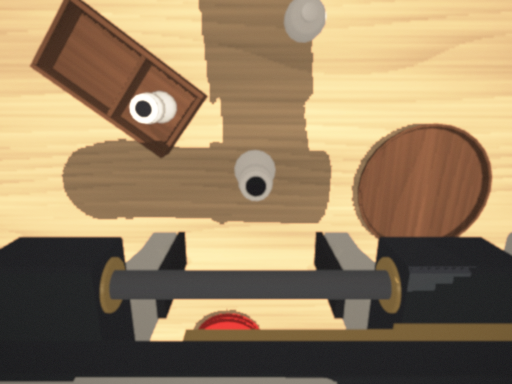

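The short vase stands in its bay, with its hole at (143,108). The tall vase's hole at (256,186) gives (0.594, -0.204). I descend on it.

Emit:
{"method": "apply_moves", "body": {"targets": [{"travel": [-2, 5.5, 30], "roll": 0, "jaw": 75}, {"travel": [0, 0, 45], "roll": 0, "jaw": 75}, {"travel": [0, 0, 45], "roll": 0, "jaw": 75}, {"travel": [0, 0, 35], "roll": 0, "jaw": 75}, {"travel": [0, 0, 14], "roll": 0, "jaw": 75}, {"travel": [0, 0, 0], "roll": 0, "jaw": 55}, {"travel": [0, 0, 0], "roll": 0, "jaw": 45}, {"travel": [0, 0, 0], "roll": 0, "jaw": 38}, {"travel": [0, 0, 0], "roll": 0, "jaw": 33}, {"travel": [0, 0, 0], "roll": 0, "jaw": 22}]}}

```text
clock: 8.1
tool_pos: [0.5937, -0.2057, 0.0809]
orientation: [-180.0, 0.1, -180.0]
force: [-0.2, 0.7, -0.3]
opening: 0.0409
gripper_force: 0.0
```

Emit:
{"method": "apply_moves", "body": {"targets": [{"travel": [0, 0, 0], "roll": 0, "jaw": 22}, {"travel": [0, 0, 0], "roll": 0, "jaw": 22}, {"travel": [0, 0, 0], "roll": 0, "jaw": 22}]}}

```text
clock: 8.4
tool_pos: [0.5937, -0.2056, 0.0803]
orientation: [-180.0, 0.1, -180.0]
force: [-1.2, 0.2, 5.6]
opening: 0.0328
gripper_force: 30.0
```

Emit:
{"method": "apply_moves", "body": {"targets": [{"travel": [0, 0, -30], "roll": 0, "jaw": 22}, {"travel": [0, 0, -45], "roll": 0, "jaw": 22}, {"travel": [0, 0, -45], "roll": 0, "jaw": 22}, {"travel": [23.2, -33.7, 0], "roll": 0, "jaw": 22}, {"travel": [23.2, -33.7, 0], "roll": 0, "jaw": 22}, {"travel": [23.2, -33.7, 0], "roll": 0, "jaw": 22}, {"travel": [23.2, -33.7, 0], "roll": 0, "jaw": 22}, {"travel": [23.2, -33.7, 0], "roll": 0, "jaw": 22}, {"travel": [0, 0, 0], "roll": 0, "jaw": 22}, {"travel": [0, 0, 0], "roll": 0, "jaw": 22}]}}

```text
clock: 9.4
tool_pos: [0.4761, -0.3748, 0.199]
orientation: [180.0, -0.0, 179.9]
force: [0.4, -0.0, -1.4]
opening: 0.0327
gripper_force: 30.0
```

Emit:
{"method": "apply_moves", "body": {"targets": [{"travel": [0, 0, 35], "roll": 0, "jaw": 22}, {"travel": [0, 0, 40], "roll": 0, "jaw": 22}, {"travel": [0, 0, 25], "roll": 0, "jaw": 22}, {"travel": [0, 0, 10], "roll": 0, "jaw": 22}, {"travel": [0, 0, 2], "roll": 0, "jaw": 22}, {"travel": [0, 0, 0], "roll": 0, "jaw": 22}, {"travel": [0, 0, 0], "roll": 0, "jaw": 22}]}}

```text
clock: 10.1
tool_pos: [0.4783, -0.3744, 0.0891]
orientation: [-179.9, 0.1, -180.0]
force: [-0.0, -1.2, -2.1]
opening: 0.033
gripper_force: 30.0
```

Emit:
{"method": "apply_moves", "body": {"targets": [{"travel": [0, 0, 1.5], "roll": 0, "jaw": 22}, {"travel": [0, 0, 1], "roll": 0, "jaw": 22}, {"travel": [0, 0, 0], "roll": 0, "jaw": 22}, {"travel": [0, 0, 0], "roll": 0, "jaw": 22}]}}

```text
clock: 10.5
tool_pos: [0.4772, -0.3742, 0.0854]
orientation: [-180.0, 0.0, -180.0]
force: [0.2, 0.4, 0.2]
opening: 0.0329
gripper_force: 30.0
```

Emit:
{"method": "apply_moves", "body": {"targets": [{"travel": [0, 0, 0], "roll": 0, "jaw": 38}, {"travel": [0, 0, 0], "roll": 0, "jaw": 46}, {"travel": [0, 0, 0], "roll": 0, "jaw": 50}, {"travel": [0, 0, 0], "roll": 0, "jaw": 50}, {"travel": [0, 0, -10], "roll": 0, "jaw": 50}, {"travel": [0, 0, -30], "roll": 0, "jaw": 50}, {"travel": [0, 0, -50], "roll": 0, "jaw": 60}, {"travel": [0, 0, -50], "roll": 0, "jaw": 70}, {"travel": [5, 29, -25], "roll": 0, "jaw": 75}, {"travel": [5, 45, 0], "roll": 0, "jaw": 75}]}}

```text
clock: 11.5
tool_pos: [0.4689, -0.3016, 0.2552]
orientation: [-179.8, 0.4, 179.9]
force: [0.2, 1.2, 0.1]
opening: 0.0733
gripper_force: 0.0
```

Emit:
{"method": "apply_moves", "body": {"targets": [{"travel": [10, 48, 0], "roll": 0, "jaw": 75}, {"travel": [10, 48, 0], "roll": 0, "jaw": 75}, {"travel": [10, 48, 0], "roll": 0, "jaw": 75}, {"travel": [0, 0, 0], "roll": 0, "jaw": 75}, {"travel": [0, 0, 0], "roll": 0, "jaw": 75}]}}

```text
clock: 12.0
tool_pos: [0.4374, -0.155, 0.2513]
orientation: [-180.0, 0.1, -179.8]
force: [0.4, 0.5, 0.2]
opening: 0.075
gripper_force: 0.0
```

```bash
python3 look.py w5 .025|grep -v "white (\(0\|343\|131\|325\|126\),"
```

```text
12.0 [ 0.4374 -0.155   0.2513] [-179.9959    0.1292 -179.7959] 0.07497510199150446 [0.3906 0.4978 0.2331]
white (349, 300, 29, 29) 672.5 ((364.5, 313.5714416503906), 18.450952529907227) mean [ 0.6366 -0.0015] circ [0.6371 0.0001]
white (123, 300, 29, 41) 848.5 ((135.5, 318.57501220703125), 22.389406204223633) mean [ 0.6446 -0.3071] circ [ 0.646  -0.3083]
white (330, 233, 53, 37) 1014.0 ((355.5, 251.5), 30.927433013916016) mean [ 0.5466 -0.022 ] circ [ 0.5449 -0.0212]
white (111, 220, 60, 50) 1800.5 ((140.28443908691406, 245.35733032226562), 31.812101364135742) mean [ 0.538  -0.2957] circ [ 0.5373 -0.2914]
white (10, 181, 79, 57) 2587.5 ((48.5, 209.0), 41.59637451171875) mean [ 0.4898 -0.3965] circ [ 0.4894 -0.3975]
white (233, 147, 36, 37) 976.0 ((250.5629425048828, 165.2552490234375), 18.322120666503906) mean [ 0.4351 -0.1538] circ [ 0.4348 -0.1538]
white (472, 127, 40, 37) 1156.5 ((494.3157958984375, 144.0), 22.43584442138672) mean [0.4101 0.1237] circ [0.4093 0.123 ]
```

View pics/w5.png

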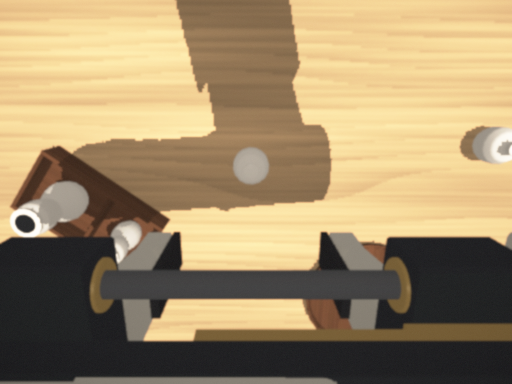

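Both vases stand upright in the crate. Pomegranate a, at (251,165), lies almost under the TCP, so I descend.

Emit:
{"method": "apply_moves", "body": {"targets": [{"travel": [1.5, 1, 35], "roll": 0, "jaw": 75}, {"travel": [0, 0, 50], "roll": 0, "jaw": 75}, {"travel": [0, 0, 50], "roll": 0, "jaw": 75}, {"travel": [0, 0, 45], "roll": 0, "jaw": 75}, {"travel": [0, 0, 30], "roll": 0, "jaw": 75}, {"travel": [0, 0, 13], "roll": 0, "jaw": 75}, {"travel": [0, 0, 0], "roll": 0, "jaw": 60}, {"travel": [0, 0, 0], "roll": 0, "jaw": 50}, {"travel": [0, 0, 0], "roll": 0, "jaw": 45}, {"travel": [0, 0, 0], "roll": 0, "jaw": 42}]}}

```text
clock: 13.05
tool_pos: [0.4365, -0.1554, 0.0281]
orientation: [180.0, 0.1, 180.0]
force: [0.4, 0.5, 0.4]
opening: 0.0487
gripper_force: 0.0
```

Emit:
{"method": "apply_moves", "body": {"targets": [{"travel": [0, 0, 2], "roll": 0, "jaw": 34}, {"travel": [0, 0, 0], "roll": 0, "jaw": 34}, {"travel": [0, 0, 0], "roll": 0, "jaw": 34}, {"travel": [0, 0, 0], "roll": 0, "jaw": 34}]}}

```text
clock: 13.45
tool_pos: [0.4365, -0.1551, 0.0264]
orientation: [-180.0, 0.1, -179.9]
force: [-1.4, 0.0, 12.4]
opening: 0.0412
gripper_force: 30.0
```

Emit:
{"method": "apply_moves", "body": {"targets": [{"travel": [0, 0, -30], "roll": 0, "jaw": 34}, {"travel": [0, 0, -40], "roll": 0, "jaw": 34}, {"travel": [0, 0, -10], "roll": 0, "jaw": 34}, {"travel": [-31.5, 30.6, 0], "roll": 0, "jaw": 34}, {"travel": [-31.5, 30.6, 0], "roll": 0, "jaw": 34}, {"travel": [-31.5, 30.6, 0], "roll": 0, "jaw": 34}, {"travel": [-31.5, 30.6, 0], "roll": 0, "jaw": 34}, {"travel": [-31.5, 30.6, 0], "roll": 0, "jaw": 34}, {"travel": [0, 0, 0], "roll": 0, "jaw": 34}, {"travel": [0, 0, 0], "roll": 0, "jaw": 34}]}}

```text
clock: 14.45
tool_pos: [0.5931, -0.0012, 0.1043]
orientation: [-180.0, -0.1, -179.9]
force: [-0.5, 0.3, -0.6]
opening: 0.0409
gripper_force: 30.0
```

Emit:
{"method": "apply_moves", "body": {"targets": [{"travel": [0, 0, 30], "roll": 0, "jaw": 34}, {"travel": [0, 0, 30], "roll": 0, "jaw": 34}, {"travel": [0, 0, 10], "roll": 0, "jaw": 34}, {"travel": [0, 0, 2], "roll": 0, "jaw": 34}, {"travel": [0, 0, 0], "roll": 0, "jaw": 34}, {"travel": [0, 0, 0], "roll": 0, "jaw": 34}]}}

```text
clock: 15.05
tool_pos: [0.5939, -0.0021, 0.0345]
orientation: [180.0, 0.1, -180.0]
force: [0.1, 0.6, -0.5]
opening: 0.0414
gripper_force: 30.0
```

Emit:
{"method": "apply_moves", "body": {"targets": [{"travel": [0, 0, 1.5], "roll": 0, "jaw": 34}, {"travel": [0, 0, 1], "roll": 0, "jaw": 34}, {"travel": [0, 0, 0], "roll": 0, "jaw": 34}, {"travel": [0, 0, 0], "roll": 0, "jaw": 46}, {"travel": [0, 0, 0], "roll": 0, "jaw": 54}, {"travel": [0, 0, 0], "roll": 0, "jaw": 60}, {"travel": [0, 0, 0], "roll": 0, "jaw": 60}, {"travel": [0, 0, -15], "roll": 0, "jaw": 60}, {"travel": [0, 0, -40], "roll": 0, "jaw": 60}, {"travel": [0, 0, -40], "roll": 0, "jaw": 60}]}}

```text
clock: 16.05
tool_pos: [0.5924, -0.0024, 0.1257]
orientation: [-179.9, -0.1, -180.0]
force: [1.4, 0.7, 0.9]
opening: 0.06
gripper_force: 0.0
```

Emit:
{"method": "apply_moves", "body": {"targets": [{"travel": [0, 0, -50], "roll": 0, "jaw": 70}, {"travel": [0, 0, -50], "roll": 0, "jaw": 75}, {"travel": [36, 25.4, -20], "roll": 0, "jaw": 75}, {"travel": [36, 25.4, 0], "roll": 0, "jaw": 75}, {"travel": [36, 25.4, 0], "roll": 0, "jaw": 75}, {"travel": [36, 25.4, 0], "roll": 0, "jaw": 75}, {"travel": [36, 25.4, 0], "roll": 0, "jaw": 75}, {"travel": [0, 0, 0], "roll": 0, "jaw": 75}, {"travel": [0, 0, 0], "roll": 0, "jaw": 75}, {"travel": [0, 0, 0], "roll": 0, "jaw": 75}]}}

```text
clock: 17.05
tool_pos: [0.4135, 0.1248, 0.2457]
orientation: [180.0, 0.0, -180.0]
force: [0.4, 0.4, 0.6]
opening: 0.075
gripper_force: 0.0
```

```bash
python3 look.py w6 .025|grep -v "white (\(0\|349\|123\|330\),"
```

```text
17.05 [0.4135 0.1248 0.2457] [ 179.9953    0.0157 -179.9908] 0.07501293296086459 [0.3799 0.356  0.577 ]
white (303, 299, 43, 31) 987.0 ((325.3142395019531, 314.9306945800781), 23.62923240661621) mean [0.6119 0.2212] circ [0.6107 0.2251]
white (342, 282, 52, 15) 533.5 ((367.5, 292.0), 25.811918258666992) mean [0.5734 0.2776] circ [0.5758 0.2772]
white (329, 233, 54, 37) 992.5 ((355.0, 252.0), 31.06454849243164) mean [0.5198 0.2554] circ [0.5187 0.2556]
white (118, 233, 53, 37) 986.5 ((144.5, 251.5), 30.927433013916016) mean [ 0.5197 -0.0045] circ [ 0.5179 -0.0052]
white (235, 148, 37, 37) 1001.0 ((252.5971221923828, 165.74459838867188), 18.606515884399414) mean [0.41   0.1284] circ [0.4099 0.1284]
```

View pics/w6.png

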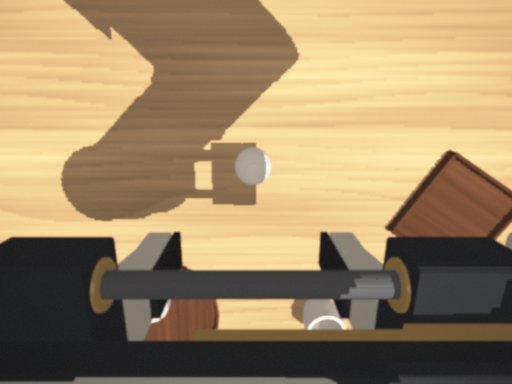

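Pomegranate b, at (253,166), lies about 2.5 mm off in x and y, so I correct for that and grip.

Emit:
{"method": "apply_moves", "body": {"targets": [{"travel": [2.5, 2.5, 35], "roll": 0, "jaw": 75}, {"travel": [0, 0, 50], "roll": 0, "jaw": 75}, {"travel": [0, 0, 50], "roll": 0, "jaw": 75}, {"travel": [0, 0, 45], "roll": 0, "jaw": 75}, {"travel": [0, 0, 30], "roll": 0, "jaw": 75}, {"travel": [0, 0, 8], "roll": 0, "jaw": 75}, {"travel": [0, 0, 0], "roll": 0, "jaw": 60}, {"travel": [0, 0, 0], "roll": 0, "jaw": 52}, {"travel": [0, 0, 0], "roll": 0, "jaw": 46}, {"travel": [0, 0, 0], "roll": 0, "jaw": 44}]}}

```text
clock: 18.1
tool_pos: [0.4114, 0.128, 0.0289]
orientation: [179.9, 0.1, -180.0]
force: [0.0, 0.5, 0.0]
opening: 0.0488
gripper_force: 0.0
```

Emit:
{"method": "apply_moves", "body": {"targets": [{"travel": [0, 0, 2], "roll": 0, "jaw": 34}, {"travel": [0, 0, 0], "roll": 0, "jaw": 34}, {"travel": [0, 0, 0], "roll": 0, "jaw": 34}, {"travel": [0, 0, 0], "roll": 0, "jaw": 34}]}}

```text
clock: 18.5
tool_pos: [0.4113, 0.128, 0.0267]
orientation: [179.9, 0.1, -179.9]
force: [-2.4, -1.0, 11.1]
opening: 0.0412
gripper_force: 30.0
```

Emit:
{"method": "apply_moves", "body": {"targets": [{"travel": [0, 0, -30], "roll": 0, "jaw": 34}, {"travel": [0, 0, -50], "roll": 0, "jaw": 34}, {"travel": [0, 0, -30], "roll": 0, "jaw": 34}, {"travel": [-39.8, -21.6, 0], "roll": 0, "jaw": 34}, {"travel": [-39.8, -21.6, 0], "roll": 0, "jaw": 34}, {"travel": [-39.8, -21.6, 0], "roll": 0, "jaw": 34}, {"travel": [-39.8, -21.6, 0], "roll": 0, "jaw": 34}, {"travel": [-39.8, -21.6, 0], "roll": 0, "jaw": 34}, {"travel": [-39.8, -21.6, 0], "roll": 0, "jaw": 34}, {"travel": [0, 0, 0], "roll": 0, "jaw": 34}]}}

```text
clock: 19.5
tool_pos: [0.653, -0.0048, 0.1344]
orientation: [-180.0, 0.0, 179.9]
force: [-1.6, 0.0, -1.6]
opening: 0.0411
gripper_force: 30.0
```

```bash
python3 look.py w7 .03|grep -v "white (\(0\|349\|123\|330\),"
```

```text
19.5 [ 0.653  -0.0048  0.1344] [-179.9505    0.0245  179.8638] 0.04105725716619927 [-1.5964  0.0096 -1.6152]
white (482, 300, 30, 40) 948.5 ((496.5, 319.5), 24.300304412841797) mean [0.7675 0.2186] circ [0.766  0.2163]
white (309, 299, 16, 30) 373.0 ((317.0, 313.5), 15.33796215057373) mean [0.7591 0.0548] circ [0.7593 0.0551]
white (229, 299, 43, 13) 331.0 ((250.0, 299.0), 21.000099182128906) mean [ 0.7483 -0.0045] circ [ 0.7442 -0.0045]
white (176, 299, 16, 30) 377.0 ((182.5, 313.5), 15.508162498474121) mean [ 0.7588 -0.0639] circ [ 0.7591 -0.0647]
white (171, 233, 33, 37) 832.5 ((187.0, 251.0), 22.803607940673828) mean [ 0.6973 -0.0578] circ [ 0.6976 -0.057 ]
white (297, 232, 33, 38) 834.0 ((312.5, 250.5), 23.505416870117188) mean [0.6974 0.0486] circ [0.6974 0.0478]
white (208, 215, 86, 56) 3780.5 ((250.0, 257.8645935058594), 43.451202392578125) mean [ 0.6953 -0.0045] circ [ 0.7041 -0.0044]
white (490, 126, 22, 52) 738.5 ((511.0, 151.5), 25.500099182128906) mean [0.6152 0.1885] circ [0.6148 0.1939]
white (226, 93, 57, 59) 2514.5 ((253.6890106201172, 122.04289245605469), 29.276348114013672) mean [ 0.5926 -0.0014] circ [ 0.5925 -0.0014]
```

View pics/w7.png

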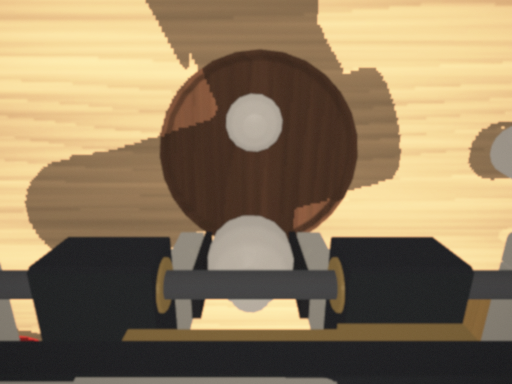

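Pomegranate a stands in the dish at (254,122). The dish spans columns 160–357, and b is held at (250,258). I lower b.

Emit:
{"method": "apply_moves", "body": {"targets": [{"travel": [0, 2, 30], "roll": 0, "jaw": 34}, {"travel": [0, 0, 40], "roll": 0, "jaw": 34}, {"travel": [0, 0, 22], "roll": 0, "jaw": 34}, {"travel": [0, 0, 8], "roll": 0, "jaw": 34}, {"travel": [0, 0, 2], "roll": 0, "jaw": 34}, {"travel": [0, 0, 0], "roll": 0, "jaw": 34}, {"travel": [0, 0, 0], "roll": 0, "jaw": 34}]}}

```text
clock: 20.25
tool_pos: [0.6503, 0.0002, 0.0352]
orientation: [180.0, 0.1, -180.0]
force: [-1.3, 0.6, -1.2]
opening: 0.0416
gripper_force: 30.0
```

Emit:
{"method": "apply_moves", "body": {"targets": [{"travel": [0, 0, 1.5], "roll": 0, "jaw": 34}, {"travel": [0, 0, 1], "roll": 0, "jaw": 34}, {"travel": [0, 0, 0], "roll": 0, "jaw": 34}, {"travel": [0, 0, 0], "roll": 0, "jaw": 46}, {"travel": [0, 0, 0], "roll": 0, "jaw": 54}, {"travel": [0, 0, 0], "roll": 0, "jaw": 60}, {"travel": [0, 0, 0], "roll": 0, "jaw": 60}, {"travel": [0, 0, -15], "roll": 0, "jaw": 60}, {"travel": [0, 0, -40], "roll": 0, "jaw": 60}, {"travel": [0, 0, -50], "roll": 0, "jaw": 60}]}}

```text
clock: 21.25
tool_pos: [0.6481, -0.0006, 0.1362]
orientation: [-179.9, -0.2, -180.0]
force: [2.3, 0.7, -0.1]
opening: 0.0598
gripper_force: 0.0
```

Emit:
{"method": "apply_moves", "body": {"targets": [{"travel": [0, 0, -50], "roll": 0, "jaw": 70}, {"travel": [0, 0, -50], "roll": 0, "jaw": 80}, {"travel": [6, 44, -12], "roll": 0, "jaw": 84}, {"travel": [6, 44, 0], "roll": 0, "jaw": 84}, {"travel": [6, 44, 0], "roll": 0, "jaw": 84}, {"travel": [6, 44, 0], "roll": 0, "jaw": 84}, {"travel": [6, 44, 0], "roll": 0, "jaw": 84}, {"travel": [0, 0, 0], "roll": 0, "jaw": 84}, {"travel": [0, 0, 0], "roll": 0, "jaw": 84}]}}

```text
clock: 22.15
tool_pos: [0.619, 0.2209, 0.2489]
orientation: [180.0, 0.0, -179.9]
force: [-0.0, -0.3, 0.2]
opening: 0.0841
gripper_force: 0.0
```

```bash
python3 look.py w8 .05|grep -v "white (\(0\|349\|123\|330\),"
```

```text
22.15 [0.619  0.2209 0.2489] [ 179.99      0.0241 -179.8683] 0.08408017359753246 [-0.009  -0.2646  0.1575]
white (360, 300, 32, 29) 752.0 ((377.0, 313.0714416503906), 19.153757095336914) mean [0.7967 0.3781] circ [0.7965 0.3794]
white (109, 300, 32, 41) 956.0 ((123.0, 318.1625061035156), 22.932098388671875) mean [0.8036 0.0647] circ [0.8045 0.0636]
white (338, 233, 59, 37) 1012.5 ((367.0, 251.5), 33.365501403808594) mean [0.7148 0.3565] circ [0.7121 0.3579]
white (104, 233, 58, 37) 1012.0 ((132.5, 251.0), 33.185184478759766) mean [0.7151 0.0873] circ [0.712  0.0851]
white (39, 175, 46, 37) 1258.0 ((61.22413635253906, 194.2586212158203), 22.953874588012695) mean [0.6423 0.0141] circ [0.6432 0.014 ]
white (227, 145, 46, 49) 1667.0 ((249.27169799804688, 169.23312377929688), 24.344619750976562) mean [0.6152 0.2209] circ [0.6147 0.2207]
white (27, 126, 49, 39) 1396.0 ((51.0, 146.0), 24.33115005493164) mean [0.5893 0.0128] circ [0.5902 0.0122]
```

View pics/w8.png

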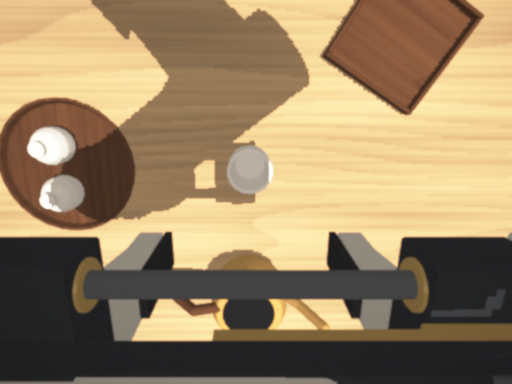

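Both pomegranates stand in the dish at (51,146) and (62,194). The cup is at (249,171), almost under the TCP, and the can lies well ahead. I descend on the cup.

Emit:
{"method": "apply_moves", "body": {"targets": [{"travel": [1.5, 0, 35], "roll": 0, "jaw": 84}, {"travel": [0, 0, 50], "roll": 0, "jaw": 84}, {"travel": [0, 0, 50], "roll": 0, "jaw": 84}, {"travel": [0, 0, 45], "roll": 0, "jaw": 84}, {"travel": [0, 0, 28], "roll": 0, "jaw": 84}, {"travel": [0, 0, 0], "roll": 0, "jaw": 70}, {"travel": [0, 0, 0], "roll": 0, "jaw": 62}, {"travel": [0, 0, 0], "roll": 0, "jaw": 56}, {"travel": [0, 0, 0], "roll": 0, "jaw": 52}, {"travel": [0, 0, 0], "roll": 0, "jaw": 42}]}}

```text
clock: 23.2
tool_pos: [0.6187, 0.2202, 0.042]
orientation: [179.9, 0.1, -180.0]
force: [-0.3, -0.5, 7.4]
opening: 0.0501
gripper_force: 30.2
```

Emit:
{"method": "apply_moves", "body": {"targets": [{"travel": [0, 0, 0], "roll": 0, "jaw": 42}, {"travel": [0, 0, 0], "roll": 0, "jaw": 42}, {"travel": [0, 0, 0], "roll": 0, "jaw": 42}]}}

```text
clock: 23.5
tool_pos: [0.6187, 0.2202, 0.042]
orientation: [179.9, 0.1, -180.0]
force: [-1.2, -1.8, 6.8]
opening: 0.0499
gripper_force: 30.2
```

Emit:
{"method": "apply_moves", "body": {"targets": [{"travel": [0, 0, -30], "roll": 0, "jaw": 42}, {"travel": [0, 0, -40], "roll": 0, "jaw": 42}, {"travel": [0, 0, -10], "roll": 0, "jaw": 42}, {"travel": [27.9, 31.6, 0], "roll": 0, "jaw": 42}, {"travel": [27.9, 31.6, 0], "roll": 0, "jaw": 42}, {"travel": [27.9, 31.6, 0], "roll": 0, "jaw": 42}, {"travel": [27.9, 31.6, 0], "roll": 0, "jaw": 42}, {"travel": [27.9, 31.6, 0], "roll": 0, "jaw": 42}, {"travel": [0, 0, 0], "roll": 0, "jaw": 42}, {"travel": [0, 0, 0], "roll": 0, "jaw": 42}]}}

```text
clock: 24.5
tool_pos: [0.4774, 0.3787, 0.1203]
orientation: [180.0, 0.0, -179.9]
force: [0.8, -0.7, -1.1]
opening: 0.0502
gripper_force: 30.2
```

Emit:
{"method": "apply_moves", "body": {"targets": [{"travel": [0, 0, 30], "roll": 0, "jaw": 42}, {"travel": [0, 0, 30], "roll": 0, "jaw": 42}, {"travel": [0, 0, 10], "roll": 0, "jaw": 42}, {"travel": [0, 0, 2], "roll": 0, "jaw": 42}, {"travel": [0, 0, 0], "roll": 0, "jaw": 42}, {"travel": [0, 0, 0], "roll": 0, "jaw": 42}]}}

```text
clock: 25.1
tool_pos: [0.4791, 0.378, 0.049]
orientation: [179.9, 0.1, 180.0]
force: [0.2, 0.8, -0.5]
opening: 0.0505
gripper_force: 30.1
```

Emit:
{"method": "apply_moves", "body": {"targets": [{"travel": [0, 0, 1.5], "roll": 0, "jaw": 42}, {"travel": [0, 0, 0.5], "roll": 0, "jaw": 42}, {"travel": [0, 0, 0], "roll": 0, "jaw": 42}, {"travel": [0, 0, 0], "roll": 0, "jaw": 56}, {"travel": [0, 0, 0], "roll": 0, "jaw": 66}, {"travel": [0, 0, 0], "roll": 0, "jaw": 75}, {"travel": [0, 0, 0], "roll": 0, "jaw": 75}, {"travel": [0, 0, -15], "roll": 0, "jaw": 75}, {"travel": [0, 0, -40], "roll": 0, "jaw": 75}, {"travel": [0, 0, -50], "roll": 0, "jaw": 75}]}}

```text
clock: 26.1
tool_pos: [0.4774, 0.3765, 0.15]
orientation: [-179.8, -0.2, 180.0]
force: [1.2, 0.4, 0.1]
opening: 0.0749
gripper_force: 0.0
```

Emit:
{"method": "apply_moves", "body": {"targets": [{"travel": [0, 0, -50], "roll": 0, "jaw": 75}, {"travel": [0, 0, -40], "roll": 0, "jaw": 75}, {"travel": [30, 0, 0], "roll": 0, "jaw": 75}, {"travel": [0, 0, 0], "roll": 0, "jaw": 75}, {"travel": [0, 0, 0], "roll": 0, "jaw": 75}]}}

```text
clock: 26.6
tool_pos: [0.4479, 0.3777, 0.2412]
orientation: [180.0, 0.0, -179.9]
force: [-0.0, 0.2, 0.1]
opening: 0.0747
gripper_force: 0.0
```

Run:
```python
from look import *
im,T=look('w9')
for n in('scene','top'): cv2.imwrite(f'pics/{n}1.png',ctrl.snapshot(n)[:,:,::-1])
a=[cv2.imread(f'pics/{n}1.png') for n in('scene','top')]
b=np.hstack([cv2.resize(a[1][140:270,40:380],(800,306)),]);c=cv2.resize(a[0][140:260,140:440],(735,294))
cv2.imwrite('pics/fin.png',np.vstack([b,np.pad(c,((0,0),(0,65),(0,0)))]))
```

```text
26.6 [0.4479 0.3777 0.2412] [ 179.9782    0.0007 -179.9431] 0.07470419498166973 [-0.0134  0.2376  0.1147]
```

View pics/fin.png

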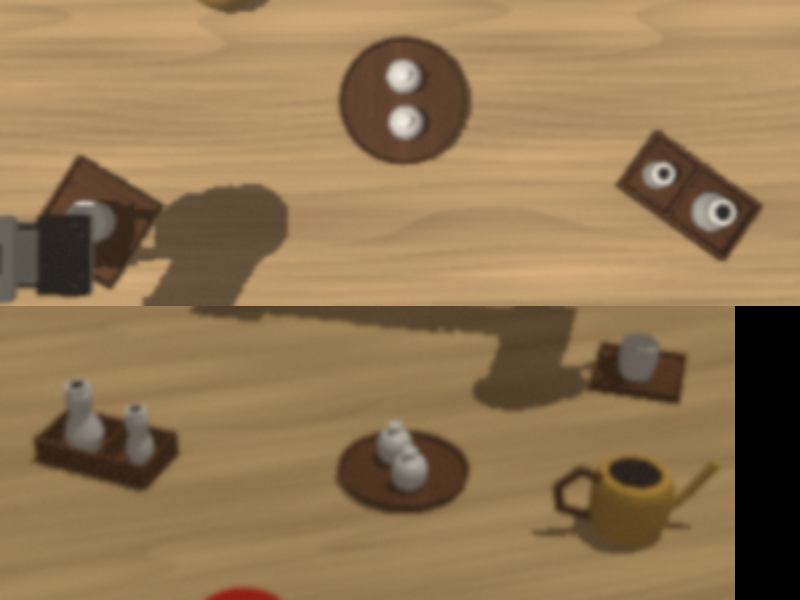

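All five pieces stand in place: the vases in the right bays, the pomegranates near (404,76) and (404,122) in the dish, and the cup in the middle of the tray. I hand in.

```bash
python3 -c "
from plant import ctrl
print(ctrl.close_job())"
```

```text
the job is handed in; nothing more can be done
None
```

The job is handed in at about 27 s: in the last pictures all five pieces stand upright and released in their places, and the display vase and watering can were never approached; no verdict came back.

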